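# Hang the lift-off gate on the polishing dust box

## Task

Lift the plywood gate out of its slotted stand and hang it on the front of the polishing box: both hinge knuckles fully down on the box's two upright pins, with the gate closed across the front opening. Lower it onto the pins rather than letting it drop, and leave the other things on the bench where they are.

Things in the scene. Friction and masses are not known exactly. Their poses are not given: they have to be found in the camera images.
- box: Fixed open-topped plywood dust box, 235 wide, 160 deep, 150 high, front open; motor behind, 76 mm buff inside. Origin: on the bench under the centre of the gate when hung closed; z up, x from the front into the box, y to the left looking in. It faces the robot, yaw up to 0.35 rad. The hung closed gate has its axes parallel to the box's, its centre plane at box x = 0, its underside 22 mm over the bench.
- opening (a point): Centre of the box's front opening, where the middle of the hung closed gate's top edge will be: (0, 0, 182) mm in the box's frame. Below the gate is a 20 mm high sill. The posts behind stand 8 mm clear of the gate's back; between them (box y -77 to 80 mm) it is empty to 114 mm behind the gate plane, so fingers can straddle the gate from above. Hinge post at +y, 165 mm high.
- pin_low (a point): Foot of the lower hinge pin, on its axis, on the flat top of its steel bracket: (0, 95, 52) mm in the box's frame. The fixed pin is 9 mm thick, points up, 18 mm high, its top 6 mm tapered to 4 mm. Bracket 8 mm thick, 22 mm wide, on the front of the hinge post, reaching 11 mm in front of the pin's axis.
- pin_high (a point): Foot of the upper hinge pin, on its axis, same pin and bracket: (0, 95, 147) mm in the box's frame, straight above the lower one. The lower knuckle cannot pass the upper bracket from above: the gate must come in level from the front, raised 20 to 65 mm over its seat, until the knuckles are over both pins, then go straight down.
- gate: Loose plywood panel 12 thick (x), 160 wide (y), 160 high (z), 0.2 to 0.36 kg; two steel strap hinges on its +y edge, small brass knob on its front (-x) face at y -55, z 80 mm, standing out 20 mm. Origin: centre of its underside; z up, x from front to back. Starts upright in the stand, underside 10 mm over the bench, knob side facing the robot, yaw up to 0.5 rad.
- gate_top (a point): Middle of the gate's plain top edge, (0, 0, 160) mm in the gate's frame: the place to grip, from above, 12 mm thick across x, free of fittings; nothing stands beside it. The gate's centre of mass lies straight below it, within 2 mm.
- knuckle_low (a point): Centre of the underside of the gate's lower knuckle, an upright steel sleeve 21 mm outside diameter, 18 mm high, with a 13 mm hole right through: at (0, 95, 30) mm in the gate's frame. Seated, it coincides with point pin_low.
- knuckle_high (a point): Centre of the underside of the gate's upper knuckle, same sleeve: at (0, 95, 125) mm in the gate's frame. Seated, it coincides with point pin_high.
- stand: Fixed dark wooden stand 90 x 110 mm, 35 mm high, with a slot 14 mm wide and 25 mm deep in which the gate stands (slot along y). Origin: centre of its underside on the bench. Box and stand may be either side of the robot.
- jar: Bystander: amber jar 56 mm across, 75 mm high; origin centre of its underside.
- bench_block: Bystander: square steel block 65 x 65 x 22 mm; origin centre of its underside.
- tweezers: Bystander: steel tweezers about 160 mm long lying on the bench; origin near their middle.
There are look-alikes about, which are no part of the job. There is more than one size of the gate; the job needs the middle-sized.

How it is judged:
By the outcome, as a careful person would: the job done as asked, in the order asked, and still so for the second after the job is handed in, with the robot touching nothing.
It also fails if it takes over 51 s, if anything falls off the work surface, if the arm or the gripper's body presses on something with over 40 N, if the wrist force passes 120 N, or if a joint passes its speed limit or range.

## Robot

A 7-joint arm with a two-finger parallel gripper is mounted at the origin on the work surface. World frame = base frame: x ahead of the robot, y to its left, z up, the work surface at z = 0. Lengths are in m, angles in degrees, forces in N, time in s.
With the tool pointing down it reaches from about 0.425 to 0.875 m from the base axis. Payload 9.9 kg.
Tool frame: the origin (TCP) lies at the centre of the arm's flange, where the gripper is bolted on; the fingertips stand arm.tip_reach ahead of it and the grasp point (between the pads) lies 155 mm ahead of it (arm.tip_reach is the distance from the TCP to the fingertips, in m); z points along the fingers, x is the direction in which the jaws open and shut, and the axes are right-handed (so a half turn about z gives the same grasp; the last joint's range is limited). The gripper opens to 85 mm and grips with 20 to 120 N. Pads are 22 mm wide; open, the fingers measure 114 mm over their backs; the gripper's body (76 mm by 85 mm) begins 54 mm behind the grasp point. The pads swing forward as they close: fully open they stand 13 mm farther back than shut.
Start: joints at [-75.161, 32.985, 1.427, 82.34, -0.859, 64.687, -3.237], TCP at [0.227, 0.636, 0.405] pointing down, gripper open.
Joint ranges: [-157.87, 157.87], [-19.46, 123.44], [-87.15, 90], [11.01, 140.99], [-62.26, 242.26], [9.8, 113.94], [-161.44, 161.44]. Speed limits (degrees/s): [127.2, 127.2, 172.46, 172.46, 180, 180, 180].

## Interface

Orientations are given as [roll, pitch, yaw] about the fixed x, y, z axes, in that order (R = Rz(yaw) Ry(pitch) Rx(roll)).
In Python, from plant import get_obs, viewer, job, nets, arm gives the robot as it stands.
- The arm moves only by the tool step_arm, never from a script. Its argument "commands" is one flat list of numbers, 7 for each row, row after row: the shift along the tool's x, y, z in mm, then the turn, a rotation vector about the tool's x, y, z in degrees, then the finger opening in mm, from 0 to 85.4. In form: [x, y, z, ax, ay, az, fingers, x, y, z, ax, ay, az, fingers, ...]. A call has 1 to 8 rows; each row is the pose to reach, as a shift and turn from the pose commanded when the call began, along the tool's axes at that moment; what a row does not reach only later rows make up. A row lasts 1/12 s, in which the tool goes at most 41.7 mm and 7.16 degrees, less where a joint would pass 70% of its speed; a pose out of reach is approached as far as the arm can. A call with a gripper value outside its range is refused whole. The fingers move at their own pace and stop on an object; "newtons" is the grip in N (left out, the last holds). Time passes only in rows, so rows that repeat a pose let the fingers close. It gives the time, the measured TCP pose, the force and the opening at its end, in the units of the state.
- get_obs(): the state, without advancing time (a new reading comes with each control period).
- viewer.get_image(name): name is "scene" or "top"; returns the picture (400x640x3 uint8, red, green, blue); there is no depth.
- viewer.calibration(name): a dict with "camera_matrix" (3x3 intrinsics, pixels), "R" (3x3) and "t" (3): a world point X has camera coordinates R X + t. Camera axes: x right, y down, z forward; pixel columns grow to the right and rows downward; lengths in m; the calibration is good to about 2 mm. A picture is of the moment at which its call begins. calibration takes no time and is no camera call.
- job.hand_in(): hands the job in, once; it reports no verdict.
Trained networks look in the newest picture that a camera, given by its name, has taken for a name from the list of things; names that differ only in an ending like _2 or _b are one class to them, and where a whole thing is asked for, a point or a joint stands for the part that bears it (a point fixed in the world has none). Each returns a list of dicts, best first, with "conf" (0 to 1); they miss things now and then, are a little off and sometimes report something else, mostly with a low value. They report only what shows in the picture. A call takes as long as a camera call. They do not tell look-alikes from the thing itself.
- nets.spot_in(camera, label): "bbox" ([centre column, centre row, width, height] in pixels, round what is visible of it).
- nets.outline_of(camera, label): "pixels" (400x640 bool, what is visible of it) and "bbox" ([centre column, centre row, width, height] in pixels, round what is visible of it).
The state is a dict: "time_s": time; "qpos": joint angles; "joint_velocities": joint speeds; "effort": joint torques, N m; "tool_pos": TCP position; "ee_rot": TCP orientation; "ft_force": force on the tool from outside, world axes, zero at the start; "ft_torque": the same for the moment, N m; "finger_gap": opening from 0.0 (shut) to 1.0 (fully open).
Only numpy, scipy, OpenCV 4.12 (cv2) and the standard library are available. Lean on these libraries where they do the work, as an engineer would, in place of code of your own. Each camera call takes 0.05 s, during which the arm holds its last target.

## Working session

There is one attempt and no reset: what is moved stays moved. The work goes in short steps, Python scripts to look and compute and a tool call to move; the robot and the scene stay as the last step left them, time stands still between calls to the robot, and variables do not carry over. Pictures are saved under pics/ and viewed, and the job is handed in when it is done.

Besides the shell and the picture viewer there is one more tool, called as name(argument=value, ...), one argument or row to a line, values as JSON. step_arm: Moves the arm, as the interface text tells. Its arguments: {"type":"object","properties":{"commands":{"type":"array","items":{"type":"number"}},"newtons":{"type":"number"}},"required":["commands"]}

```bash
ls; mkdir -p pics
python3 - <<'E'
from plant import get_obs, viewer, job, nets, arm
import cv2,numpy as np
print(get_obs()); print(arm.tip_reach)
for c in ("scene","top"):
    im=viewer.get_image(c); cv2.imwrite(f"pics/{c}0.png",im[:,:,::-1]); print(c,viewer.calibration(c))
E
```

```text
pics
{'time_s': 0.0, 'qpos': array([-75.15916652,  33.03176691,   1.42341934,  82.38644177,
        -0.85981862,  64.68595937,  -3.23695941]), 'joint_velocities': array([-0.07520066, -0.04209624, -0.01313879, -0.06316437, -0.1245225 ,
        0.09750322,  0.00302051]), 'effort': array([-1.08079907e-04, -7.65776968e+01,  2.24994712e+00, -2.85974550e+01,
        1.51422608e-02,  1.27871582e-02, -3.37304618e-05]), 'tool_pos': array([0.22682128, 0.63557131, 0.40385284]), 'ee_rot': array([1.79995509e+02, 9.34875878e-02, 7.03598488e+01]), 'ft_force': array([-0.07851336, -1.00125092,  0.01911304]), 'ft_torque': array([-0.0045272 ,  0.00306736, -0.03791261]), 'finger_gap': 0.9981442598883681}
0.1734
scene {'camera_matrix': array([[463.54831667,   0.        , 322.91019633],
       [  0.        , 463.54831667, 199.75470202],
       [  0.        ,   0.        ,   1.        ]]), 'R': array([[ 0.61628971,  0.7874979 ,  0.00583633],
       [ 0.61023595, -0.47285512, -0.63562578],
       [-0.49779422,  0.39529116, -0.77197526]]), 't': array([-0.32539695, -0.23584897,  1.47878725])}
top {'camera_matrix': array([[464.00516167,   0.        , 320.64268495],
       [  0.        , 464.00516167, 201.02476351],
       [  0.        ,   0.        ,   1.        ]]), 'R': array([[ 0.02026184, -0.99946936,  0.02550391],
       [-0.99489082, -0.02267933, -0.09837637],
       [ 0.09890258, -0.02338032, -0.99482242]]), 't': array([-0.00747728,  0.54693705,  1.4710299 ])}
```

View pics/scene0.png

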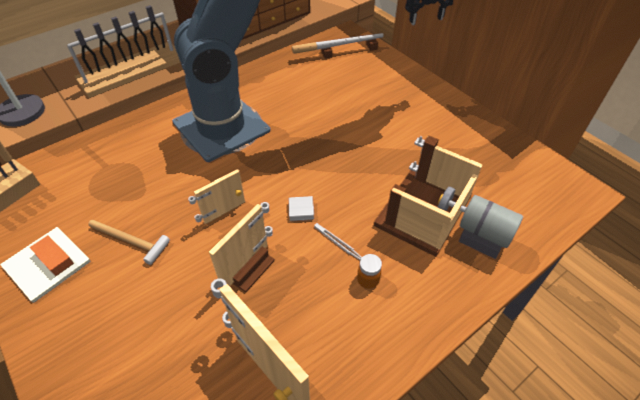

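View pics/top0.png

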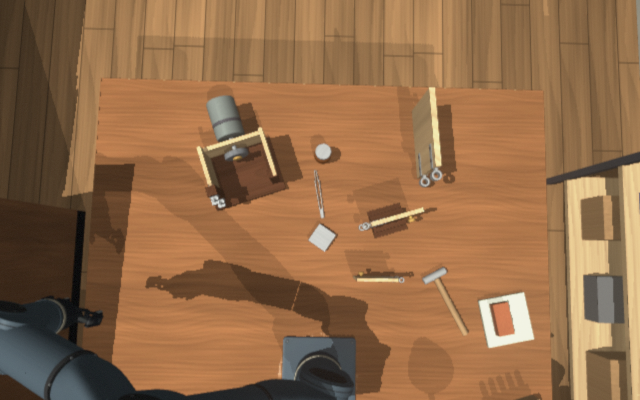

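Run:
```python
import cv2
s=cv2.imread("pics/scene0.png");t=cv2.imread("pics/top0.png")
z=lambda im,x,y,w,h:cv2.resize(im[y:y+h,x:x+w],(800,int(800*h/w)),interpolation=cv2.INTER_CUBIC)
cv2.imwrite("pics/zs_box.png",z(s,370,130,160,120))
cv2.imwrite("pics/zs_gate.png",z(s,170,165,160,120))
cv2.imwrite("pics/zt_box.png",z(t,180,90,120,90*4//3-0-0 if 0 else 90+30))if 0 else cv2.imwrite("pics/zt_box.png",z(t,180,120,120,90))
cv2.imwrite("pics/zt_gate.png",z(t,340,180,120,90))
```

```text
(no output)
```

View pics/zs_box.png

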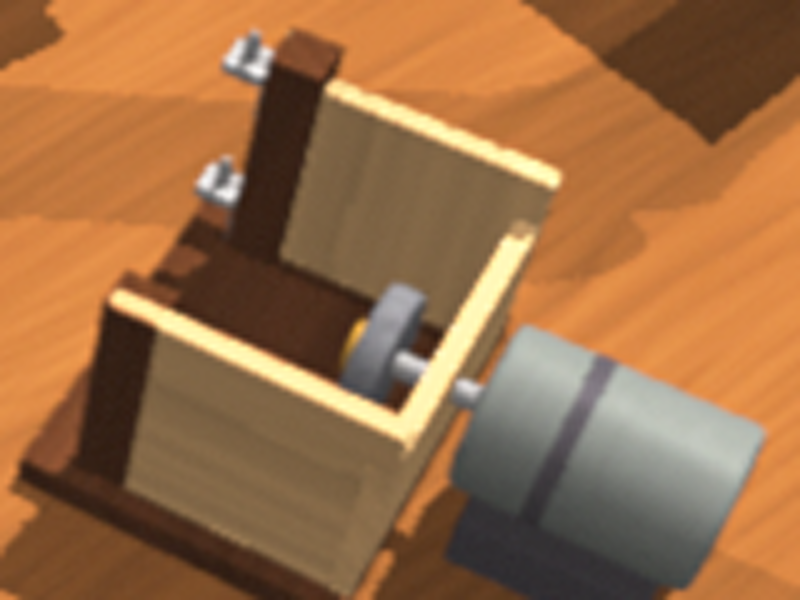

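View pics/zs_gate.png

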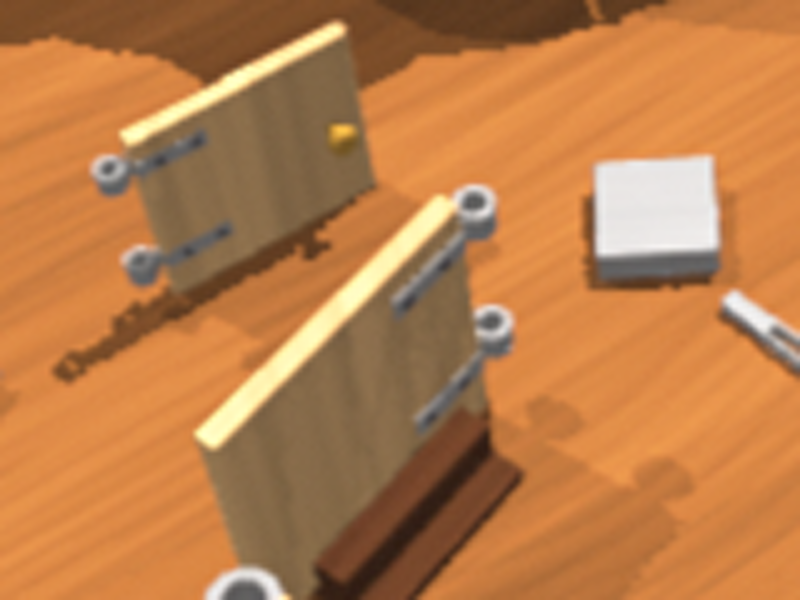

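View pics/zt_box.png

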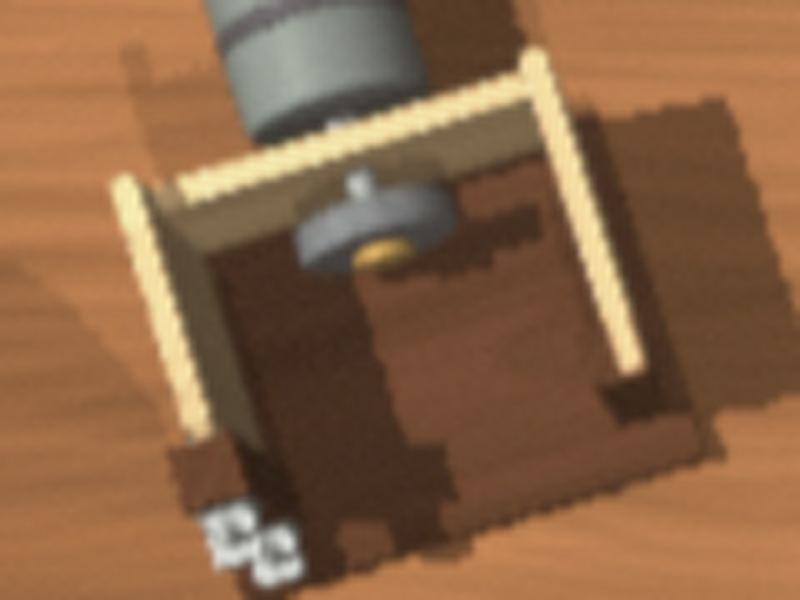

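View pics/zt_gate.png

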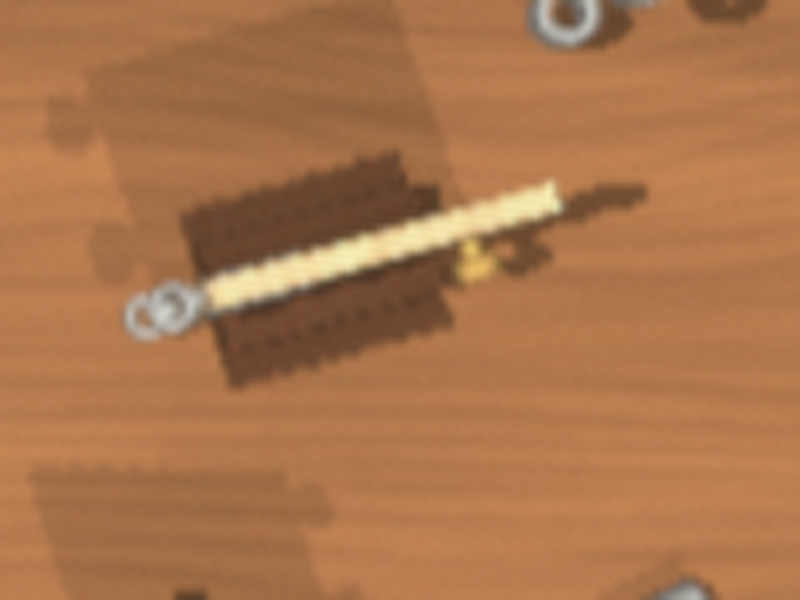

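```bash
cat > h.py <<'E'
import numpy as np,cv2
from scipy.optimize import least_squares
from plant import get_obs, viewer, job, nets, arm
CAL={c:viewer.calibration(c) for c in("scene","top")}
def proj(c,X):
    k=CAL[c];Y=np.atleast_2d(X)@k["R"].T+k["t"];p=Y@k["camera_matrix"].T;return p[:,:2]/p[:,2:]
def unz(pts,ox,oy,s): return (np.array(pts,float)+.5)/s-.5+[ox,oy]
def tri(ps,pt):
    f=lambda X:np.r_[proj("scene",X)[0]-ps,proj("top",X)[0]-pt]
    r=least_squares(f,[.5,0,.1]);return r.x,np.abs(r.fun).max()
def W(pose,P):
    x,y,z,a=pose;c,s=np.cos(a),np.sin(a);P=np.atleast_2d(P)
    return P@np.array([[c,-s,0],[s,c,0],[0,0,1]]).T+[x,y,z]
def fit(obs,p0):
    # obs list of (cam,localpoint,pixel)
    f=lambda p:np.concatenate([proj(c,W(p,np.array(P)/1000))[0]-u for c,P,u in obs])
    r=least_squares(f,p0,loss="soft_l1",f_scale=.7);return r.x,f(r.x).reshape(-1,2)
def zoom(im,x,y,w,h): return cv2.resize(im[y:y+h,x:x+w],(800,int(800*h/w)),interpolation=cv2.INTER_CUBIC)
def draw(cam,im,pose,segs,x,y,w,h,name,col=(255,0,255)):
    s=800/w;z=zoom(im,x,y,w,h)
    for P in segs:
        q=proj(cam,W(pose,np.array(P)/1000)); q=(q+.5-[x,y])*s-.5
        cv2.polylines(z,[np.round(q*8).astype(int)],False,col,1,cv2.LINE_AA,3)
    cv2.imwrite(name,z)
t=np.linspace(0,2*np.pi,24)
circ=lambda z,r:np.c_[r*np.cos(t),95+r*np.sin(t),0*t+z]
rect=lambda z:[(-6,-80,z),(6,-80,z),(6,80,z),(-6,80,z),(-6,-80,z)]
GATE=[rect(160),rect(0)]+[[(a,b,0),(a,b,160)] for a in(-6,6) for b in(-80,80)]+[circ(z,r) for z in(143,48) for r in(10.5,6.5)]
br=lambda z:[(-11,84,z),(-11,106,z),(14,106,z),(14,84,z),(-11,84,z)]
BOX=[br(52),br(147)]+[[(0,95,z),(0,95,z+18)] for z in(52,147)]+[rect(182),[(0,80,182),(0,-80,182),(0,-80,22),(0,80,22),(0,80,182)]]
E
cat > a.py <<'E'
from h import *
S=cv2.imread("pics/scene0.png");T=cv2.imread("pics/top0.png")
zt=lambda p:unz(p,340,180,800/120); zs=lambda p:unz(p,170,165,5)
og=[("top",(0,80,160),zt((210,297))),("top",(0,-80,160),zt((558,197))),("top",(0,95,143),zt((172,306))),("top",(0,95,48),zt((148,315))),
("scene",(0,-80,160),zs((207,443))),("scene",(0,95,143),zs((475,198))),("scene",(0,95,48),zs((493,322))),("scene",(-6,80,160),zs((438,197)))]
g,r=fit(og,[.5,-.15,.01,.2]);print("gate",g,np.degrees(g[3]));print(r.round(2))
bt=lambda p:unz(p,180,120,800/120); bs=lambda p:unz(p,370,130,5)
for n,a,b in [("hi",(253,35),(234,528)),("lo",(225,160),(280,549))]: print(n,tri(bs(a),bt(b)))
ob=[("scene",(0,95,165),bs((253,35))),("scene",(0,95,147),bs((251,60))),("scene",(0,95,70),bs((225,160))),("scene",(0,95,52),bs((222,184))),
("top",(0,95,165),bt((234,528))),("top",(0,95,70),bt((280,549)))]
# yaw from wall tops in top view: fix later
f,r=fit(ob,[.5,.2,0,.25]);print("box",f,np.degrees(f[3]));print(r.round(2))
# yaw from side wall & back wall top edges at z=150
def onplane(c,u,z):
    k=CAL[c];d=k["R"].T@np.linalg.solve(k["camera_matrix"],[u[0],u[1],1]);o=-k["R"].T@k["t"];return o+d*(z-o[2])/d[2]
for n,a,b in [("right",(542,70),(630,360)),("left",(128,190),(197,425)),("back",(185,190),(525,85))]:
    A,B=onplane("top",bt(a),.15),onplane("top",bt(b),.15);d=A-B;print(n,A,B,np.degrees(np.arctan2(d[1],d[0])))
for n,a,b in [("left",(335,90),(560,180)),("right",(118,297),(405,440)),("back",(410,435),(525,235))]:
    A,B=onplane("scene",bs(a),.15),onplane("scene",bs(b),.15);d=A-B;print(n,A,B,np.degrees(np.arctan2(d[1],d[0])))
draw("top",T,g,GATE,340,180,120,90,"pics/o1.png");draw("scene",S,g,GATE,170,165,160,120,"pics/o2.png")
E
python3 a.py
```

```text
gate [ 0.49337212 -0.21671295  0.006627    0.30043215] 17.213494474756295
[[-0.26 -0.35]
 [-0.45 -0.34]
 [-0.18 -0.02]
 [-0.22  0.01]
 [-0.36 -0.13]
 [-0.38  0.92]
 [-0.48  0.01]
 [ 0.14 -0.52]]
hi (array([0.53323504, 0.31698126, 0.16470316]), np.float64(0.17467320127025232))
lo (array([0.53381383, 0.31493525, 0.072922  ]), np.float64(0.5096290693731476))
box [0.55359775 0.22401646 0.00068659 0.20848468] 11.945292350628574
[[ 0.08 -0.12]
 [-0.67 -0.07]
 [-0.09  0.3 ]
 [-0.51 -0.01]
 [-0.19 -0.41]
 [-0.93 -0.39]]
right [0.74434746 0.19069919 0.15      ] [0.61355766 0.14725968 0.15      ] 18.372990039550604
left [0.68478877 0.37308167 0.15      ] [0.5797881  0.33783756 0.15      ] 18.554636505466746
back [0.68544033 0.34779801 0.15      ] [0.73726962 0.19808672 0.15      ] 109.09559613219842
left [0.57941536 0.33448838 0.15      ] [0.69356224 0.37642704 0.15      ] -159.8261818880021
right [0.61382542 0.14647647 0.15      ] [0.75738299 0.19061183 0.15      ] -162.9104698404119
back [0.75683318 0.194602   0.15      ] [0.70742735 0.33324611 0.15      ] -70.38647510210116
```

View pics/o1.png

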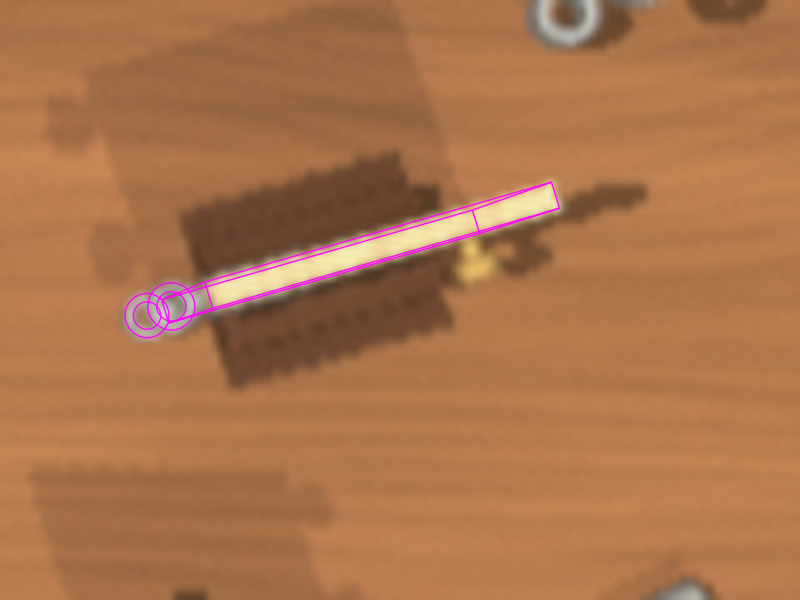

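View pics/o2.png

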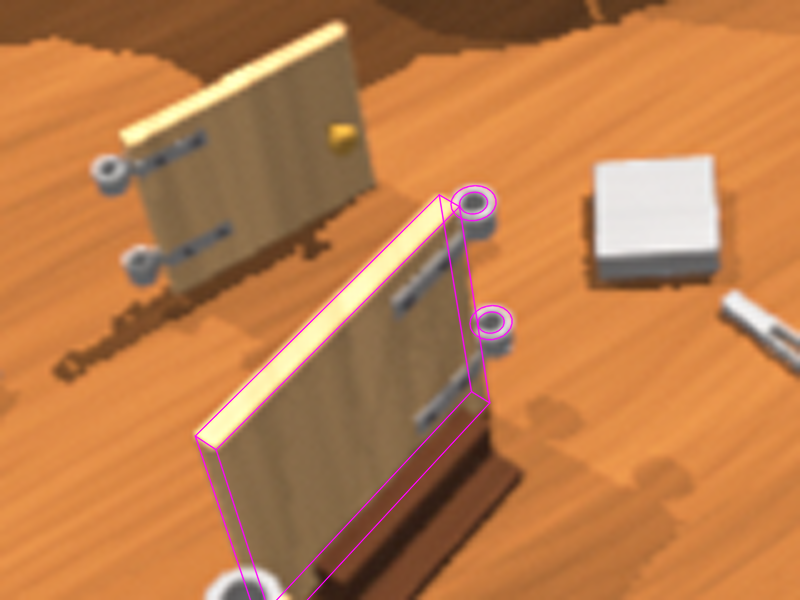

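```bash
cat > b.py <<'E'
from h import *
S=cv2.imread("pics/scene0.png");T=cv2.imread("pics/top0.png")
bt=lambda p:unz(p,180,120,800/120); bs=lambda p:unz(p,370,130,5)
ob=[("scene",(0,95,165),bs((253,35))),("scene",(0,95,147),bs((251,60))),("scene",(0,95,70),bs((225,160))),("scene",(0,95,52),bs((222,184))),
("top",(0,95,165),bt((234,528))),("top",(0,95,70),bt((280,549)))]
Y=np.radians(18.7)
f=lambda p:np.concatenate([proj(c,W([*p,Y],np.array(P)/1000))[0]-u for c,P,u in ob])
r=least_squares(f,[.56,.22,0],loss="soft_l1",f_scale=.7);b=[*r.x,Y];print("box",b);print(f(r.x).reshape(-1,2).round(2))
draw("top",T,b,BOX,180,120,120,90,"pics/o3.png");draw("scene",S,b,BOX,370,130,160,120,"pics/o4.png")
for c in("top",):
  for l in("gate","box","stand","pin_high","gate_top"):
    for d in nets.spot_in(c,l)[:3]: print(c,l,round(d["conf"],2),np.round(d["bbox"],1))
E
python3 b.py
```

```text
box [np.float64(0.5643931050172872), np.float64(0.22697433774681644), np.float64(0.0006865865402263632), np.float64(0.32637657012293964)]
[[ 0.08 -0.12]
 [-0.67 -0.07]
 [-0.09  0.3 ]
 [-0.51 -0.01]
 [-0.19 -0.41]
 [-0.93 -0.39]]
top gate 0.75 [376.9 279.   49.5  11.7]
top gate 0.65 [393.1 219.5  59.9  17.8]
top gate 0.59 [426.4 138.3  30.4  97.3]
top box 0.67 [240.2 153.   86.3 114.6]
top box 0.29 [322.4 154.1  17.9  22.6]
top stand 0.7 [387.2 221.2  39.5  36.3]
top pin_high 0.8 [241.  153.9  92.7 116.3]
top gate_top 0.76 [390.5 219.2  63.8  24.1]
top gate_top 0.76 [376.6 276.7  44.3  11.4]
top gate_top 0.75 [424.6 137.3  30.1 103.7]
```

View pics/o3.png

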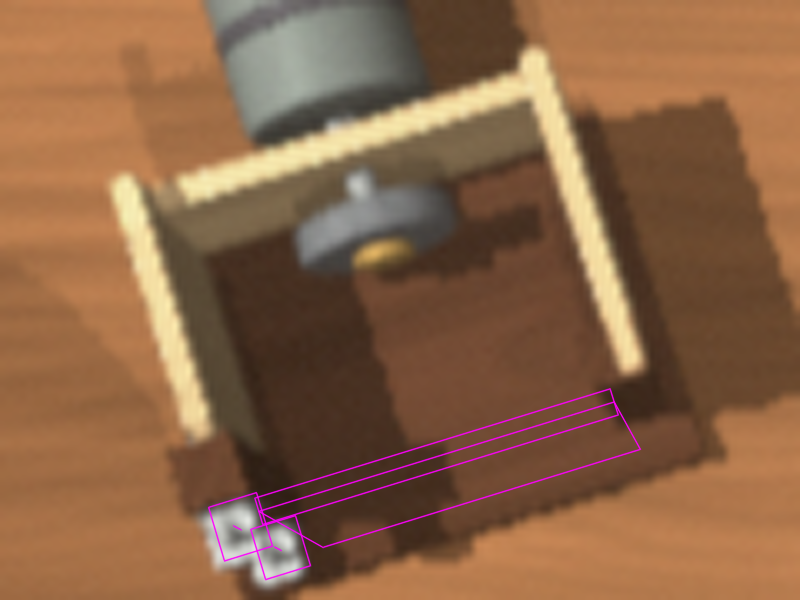

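View pics/o4.png

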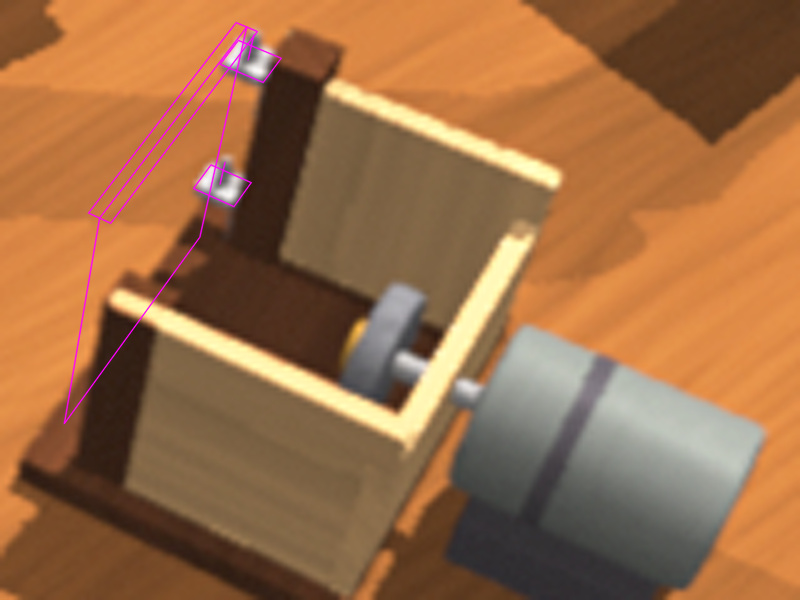

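```bash
cat > c.py <<'E'
from h import *
S=cv2.imread("pics/scene0.png");T=cv2.imread("pics/top0.png")
b=[0.5644,0.2270,0.0007,0.3264]
draw("top",T,b,BOX,204,188,28,21,"pics/o5.png");draw("scene",S,b,BOX,404,128,36,54,"pics/o6.png")
E
python3 c.py; python3 -c "
import cv2;i=cv2.imread('pics/o6.png');cv2.imwrite('pics/o6.png',cv2.resize(i,(400,600)))"
```

```text
(no output)
```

View pics/o5.png

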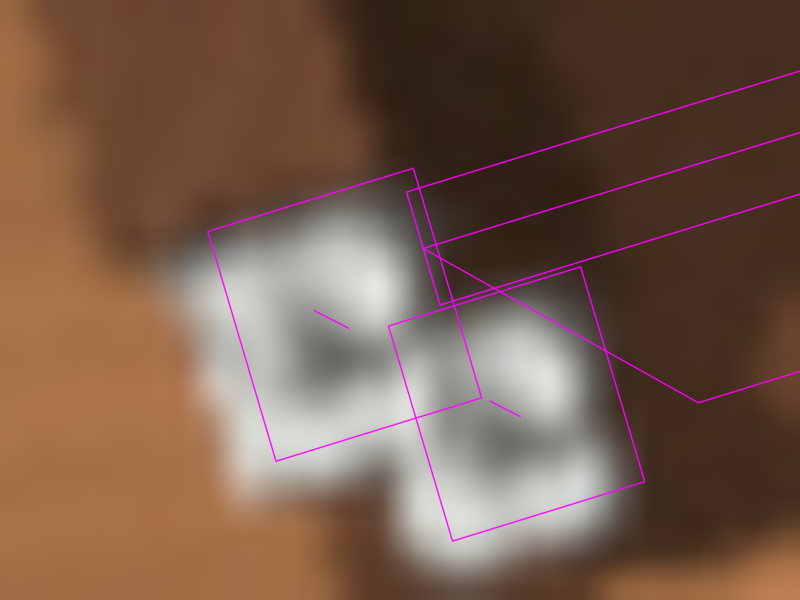

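View pics/o6.png

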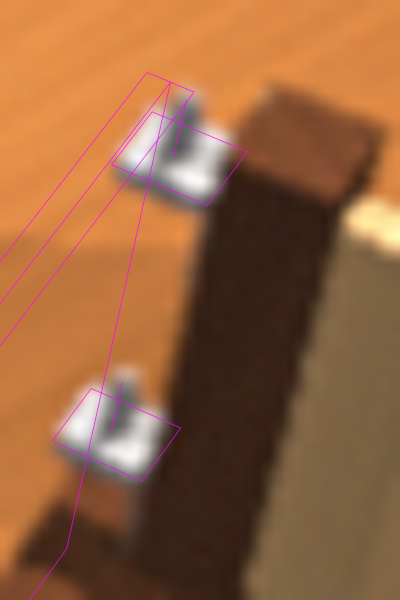

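```bash
cat > m.py <<'E'
from h import *
def rows(*tg):
    """tg: (x,y,z,yaw) TCP world targets, relative to current commanded~measured"""
    o=get_obs();p=o["tool_pos"];yw=o["ee_rot"][2];a=np.radians(yw)
    xh=np.array([np.cos(a),np.sin(a),0]);yh=np.array([np.sin(a),-np.cos(a),0])
    print("t",round(o["time_s"],2),"q",o["qpos"].round(0),"pos",(p*1000).round(1),o["ee_rot"].round(2),"F",o["ft_force"].round(1),"gap",round(o["finger_gap"]*85.4,1))
    for x,y,z,w in tg:
        d=(np.array([x,y,z])-p)*1000;print("  ",(d@xh).round(1),(d@yh).round(1),(-d[2]).round(1),"turn z",-(((w-yw)+180)%360-180).__round__(2))
E
python3 -c "
from m import *
rows((.46,.33,.404,44),(.52,0,.404,17.2))"
```

```text
t 0.35 q [-75.  33.   1.  82.  -1.  65.  -3.] pos [226.8 635.7 404.5] [-1.800e+02  2.000e-02  7.036e+01] F [-0.6 -0.5  0.1] gap 85.0
   -209.6 322.3 0.5 turn z 26.36
   -500.2 489.8 0.5 turn z 53.16
```

step_arm(
  commands=[-210,322,0,0,0,26,85,-210,322,0,0,0,26,85,-210,322,0,0,0,26,85,-210,322,0,0,0,26,85,-210,322,0,0,0,26,85,-210,322,0,0,0,26,85,-210,322,0,0,0,26,85,-210,322,0,0,0,26,85],
)

```text
time_s: 1.02
tool_pos: [0.4294, 0.3686, 0.4049]
ee_rot: [-180.0, -0.0, 44.4]
ft_force: [1.1, 1.5, -0.3]
finger_gap: 0.996
```

```bash
python3 -c "
from m import *
rows((.51,0.03,.404,17.2),(.4934,-.2167,.38,17.2))"
```

```text
t 1.02 q [-52.  24.  10.  99.  -5.  57.   4.] pos [429.4 368.6 404.9] [-1.800e+02 -3.000e-02  4.437e+01] F [ 1.1  1.5 -0.3] gap 85.1
   -179.2 298.4 0.9 turn z 27.17
   -363.6 463.1 24.9 turn z 27.17
```

step_arm(
  commands=[-179,298,0,0,0,27,60,-179,298,0,0,0,27,60,-179,298,0,0,0,27,60,-179,298,0,0,0,27,60,-179,298,0,0,0,27,60,-179,298,0,0,0,27,60,-179,298,0,0,0,27,60,-179,298,0,0,0,27,60],
)

```text
time_s: 1.68
tool_pos: [0.5057, 0.0442, 0.405]
ee_rot: [-180.0, -0.0, 17.4]
ft_force: [0.9, 0.1, -0.2]
finger_gap: 0.703
```

```bash
python3 -c "
from m import *
rows((.4934,-.2167,.38,17.2))"
```

```text
t 1.68 q [-26.  20.  21. 108.  -9.  54.  17.] pos [505.7  44.2 405. ] [-1.800e+02 -4.000e-02  1.738e+01] F [ 0.9  0.1 -0.2] gap 60.1
   -89.7 245.3 25.0 turn z 0.18
```

step_arm(
  commands=[-89,250,25,0,0,0,60,-89,250,25,0,0,0,60,-89,250,25,0,0,0,60,-89,250,25,0,0,0,60,-89,250,25,0,0,0,60,-89,250,25,0,0,0,60,-89,250,25,0,0,0,60,-89,250,25,0,0,0,60],
)

```text
time_s: 2.35
tool_pos: [0.494, -0.2241, 0.3796]
ee_rot: [179.9, 0.1, 17.0]
ft_force: [-0.4, 0.8, 1.1]
finger_gap: 0.707
```

step_arm(
  commands=[0,0,0,0,0,0,60,0,0,0,0,0,0,60,0,0,0,0,0,0,60],
)

```text
time_s: 2.6
tool_pos: [0.4958, -0.2175, 0.3798]
ee_rot: [-180.0, -0.0, 17.5]
ft_force: [-0.1, 0.3, 0.3]
finger_gap: 0.701
```

```bash
python3 -c "
from m import *
rows((.4934,-.2167,.31,17.2))
for c in ('scene','top'): cv2.imwrite(f'pics/{c}1.png',viewer.get_image(c)[:,:,::-1])
S=cv2.imread('pics/scene1.png');T=cv2.imread('pics/top1.png')
cv2.imwrite('pics/p1.png',np.vstack([zoom(S,130,80,200,150)[::2,::2],zoom(T,320,150,160,120)[::2,::2]]))
"
```

```text
t 2.6 q [  3.  25.  23. 105. -12.  52.  49.] pos [ 495.8 -217.5  379.8] [-1.7996e+02 -2.0000e-02  1.7490e+01] F [-0.1  0.3  0.3] gap 59.8
   -2.0 -1.5 69.8 turn z 0.29
```

View pics/p1.png

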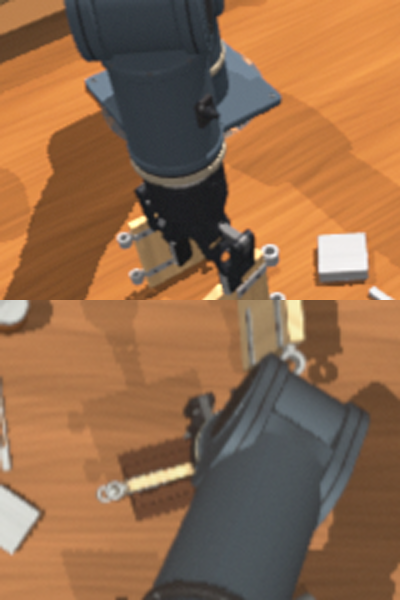

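step_arm(
  commands=[-2,-1,30,0,0,0,60,-2,-1,50,0,0,0,60,-2,-1,60,0,0,0,60,-2,-1,70,0,0,0,60,-2,-1,72,0,0,0,60,-2,-1,72,0,0,0,60,-2,-1,72,0,0,0,60],
)

```text
time_s: 3.28
tool_pos: [0.4935, -0.2188, 0.3084]
ee_rot: [180.0, -0.0, 17.4]
ft_force: [0.5, 0.4, -0.1]
finger_gap: 0.702
```

```bash
python3 -c "
from m import *
rows((.4934,-.2167,.31,17.2))
for c in ('scene','top'): cv2.imwrite(f'pics/{c}2.png',viewer.get_image(c)[:,:,::-1])
S=cv2.imread('pics/scene2.png');T=cv2.imread('pics/top2.png')
cv2.imwrite('pics/p2.png',zoom(S,180,140,120,90))
"
```

```text
t 3.28 q [  5.  29.  20. 110. -15.  43.  51.] pos [ 493.5 -218.8  308.4] [ 1.7996e+02 -5.0000e-02  1.7360e+01] F [ 0.5  0.4 -0.1] gap 60.0
   0.6 -2.1 -1.6 turn z 0.16
```

View pics/p2.png

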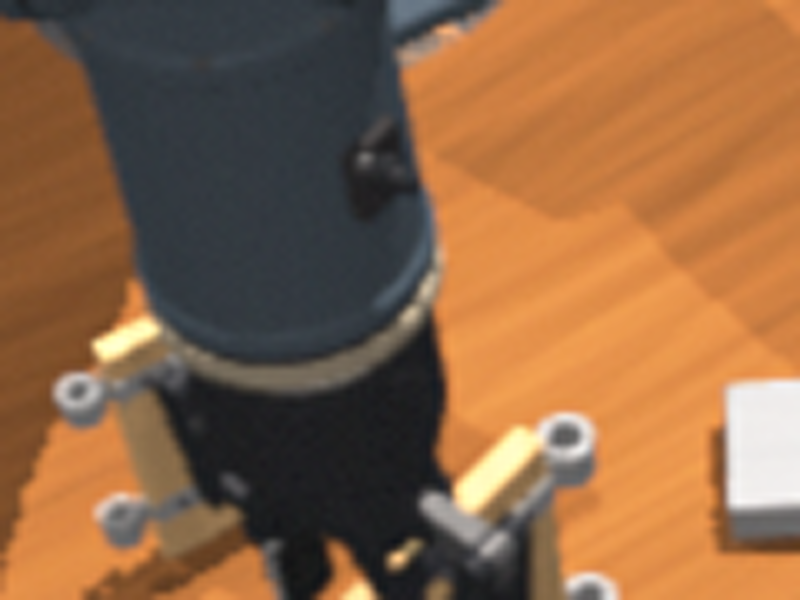

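Fingers straddle the top edge. Close gently.

step_arm(
  commands=[0,-2,0,0,0,0,30,0,-2,0,0,0,0,10,0,-2,0,0,0,0,5,0,-2,0,0,0,0,5,0,-2,0,0,0,0,5,0,-2,0,0,0,0,5,0,-2,0,0,0,0,5,0,-2,0,0,0,0,5],
  newtons=30,
)

```text
time_s: 4.05
tool_pos: [0.4927, -0.2168, 0.308]
ee_rot: [180.0, -0.0, 17.4]
ft_force: [-0.8, 1.0, 4.7]
finger_gap: 0.137
```

step_arm(
  commands=[0,0,0,0,0,0,5,0,0,0,0,0,0,5,0,0,0,0,0,0,5],
  newtons=70,
)

```text
time_s: 4.3
tool_pos: [0.4927, -0.2168, 0.308]
ee_rot: [180.0, -0.0, 17.4]
ft_force: [-1.1, 1.1, 6.2]
finger_gap: 0.128
```

step_arm(
  commands=[0,0,-5,0,0,0,5,0,0,-15,0,0,0,5,0,0,-25,0,0,0,5,0,0,-40,0,0,0,5,0,0,-55,0,0,0,5,0,0,-70,0,0,0,5,0,0,-80,0,0,0,5,0,0,-90,0,0,0,5],
)

```text
time_s: 4.97
tool_pos: [0.4922, -0.2169, 0.399]
ee_rot: [180.0, -0.0, 17.4]
ft_force: [0.1, 1.1, -2.4]
finger_gap: 0.133
```

```bash
python3 -c "
from m import *
rows((.50,-0.05,.398,17.2),(.47,.195,.398,18.7))
for c in ('scene','top'): cv2.imwrite(f'pics/{c}3.png',viewer.get_image(c)[:,:,::-1])
"
```

```text
t 4.97 q [  3.  23.  23. 104. -11.  55.  48.] pos [ 492.2 -216.9  399. ] [ 1.7998e+02 -1.0000e-02  1.7350e+01] F [ 0.1  1.1 -2.4] gap 11.3
   57.2 -157.0 1.0 turn z 0.15
   101.6 -399.8 1.0 turn z -1.35
```

View pics/scene3.png

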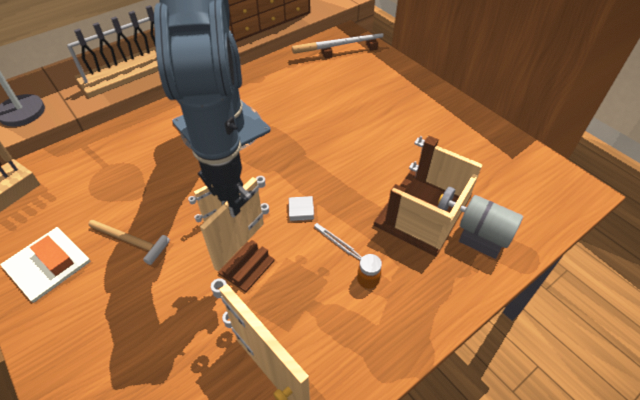

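step_arm(
  commands=[57,-157,0,0,0,0,5,57,-157,0,0,0,0,5,57,-157,0,0,0,0,5,57,-157,0,0,0,0,5,80,-280,0,0,0,-1,5,80,-280,0,0,0,-1,5,101,-400,0,0,0,-1.3,5,101,-400,0,0,0,-1.3,5],
)

```text
time_s: 5.73
tool_pos: [0.4789, 0.117, 0.3972]
ee_rot: [180.0, 0.1, 18.7]
ft_force: [1.1, 0.9, -1.7]
finger_gap: 0.13
```

```bash
python3 -c "
from m import *
rows((.47,.195,.36,18.7))
"
```

```text
t 5.73 q [-34.  19.  20. 110.  -8.  52.   9.] pos [478.9 117.  397.2] [1.7999e+02 6.0000e-02 1.8680e+01] F [ 1.1  0.9 -1.7] gap 11.1
   16.6 -76.7 37.2 turn z -0.02
```

step_arm(
  commands=[15,-70,10,0,0,0,5,15,-70,20,0,0,0,5,15,-70,30,0,0,0,5,15,-70,37,0,0,0,5,15,-70,37,0,0,0,5,15,-70,37,0,0,0,5,15,-70,37,0,0,0,5],
)

```text
time_s: 6.32
tool_pos: [0.472, 0.185, 0.3611]
ee_rot: [180.0, -0.0, 18.5]
ft_force: [-0.3, 0.6, -2.3]
finger_gap: 0.131
```

```bash
python3 -c "
from m import *
rows((.47,.195,.36,18.7))
for c in ('scene','top'): cv2.imwrite(f'pics/{c}4.png',viewer.get_image(c)[:,:,::-1])
S=cv2.imread('pics/scene4.png');T=cv2.imread('pics/top4.png')
cv2.imwrite('pics/s4.png',zoom(S,340,110,160,120));cv2.imwrite('pics/t4.png',zoom(T,190,140,160,120))
"
```

```text
t 6.32 q [-40.  23.  18. 111.  -9.  48.   2.] pos [472.  185.  361.1] [ 1.7998e+02 -2.0000e-02  1.8520e+01] F [-0.3  0.6 -2.3] gap 11.2
   1.3 -10.2 1.1 turn z -0.18
```

View pics/s4.png

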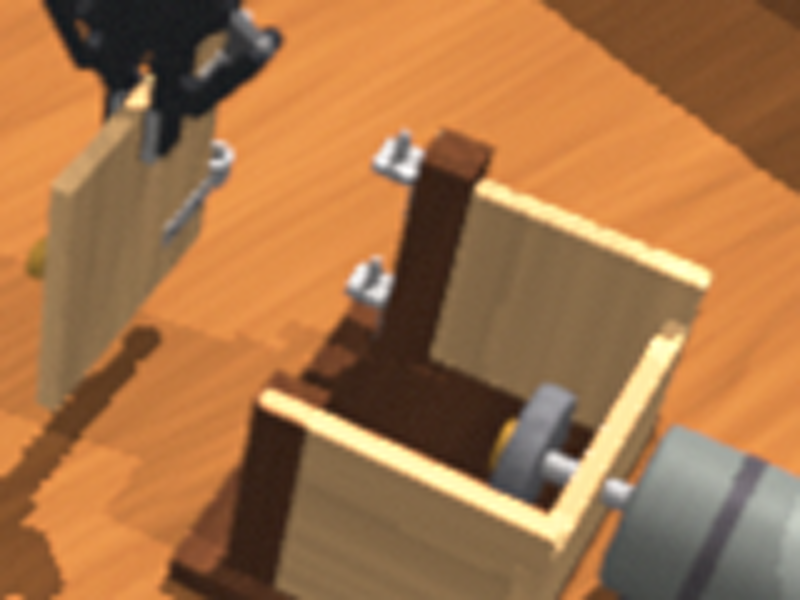

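View pics/t4.png

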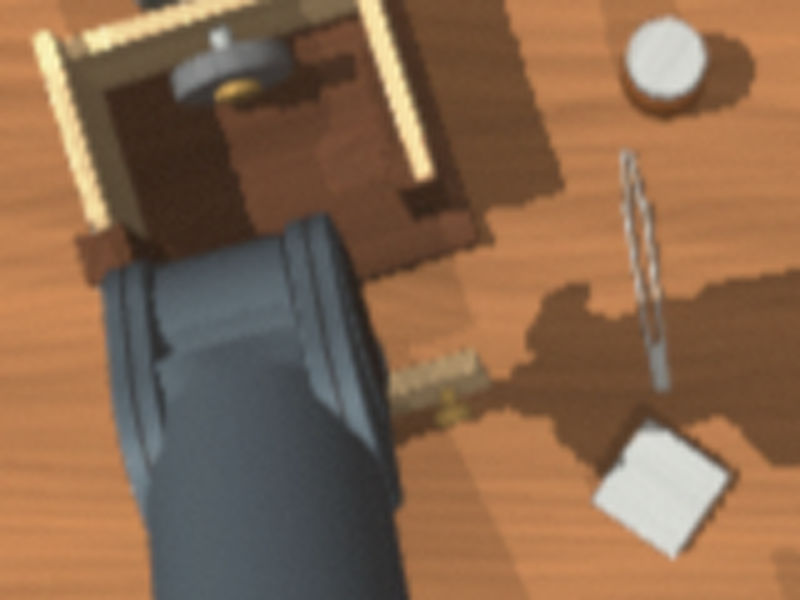

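```bash
cat > d.py <<'E'
from h import *
def fitc(obs,yaw=None,z=None,p0=(.5,0,.01,.3)):
    def full(p):
        p=list(p);a=[p.pop(0),p.pop(0)];a.append(z if z is not None else p.pop(0));a.append(yaw if yaw is not None else p.pop(0));return a
    f=lambda p:np.concatenate([proj(c,W(full(p),np.array(P)/1000))[0]-u for c,P,u in obs])
    q=list(p0[:2])+([p0[2]] if z is None else [])+([p0[3]] if yaw is None else [])
    r=least_squares(f,q);return np.array(full(r.x)),f(r.x).reshape(-1,2)
if __name__=="__main__":
    zt=lambda p:unz(p,340,180,800/120); zs=lambda p:unz(p,170,165,5)
    og=[("top",(0,80,160),zt((209,296))),("top",(0,-80,160),zt((558,197))),("top",(0,95,143),zt((172,307))),("top",(0,95,48),zt((147,316))),
    ("scene",(-6,-80,160),zs((197,436))),("scene",(6,-80,160),zs((216,450))),("scene",(0,95,143),zs((475,201))),("scene",(0,95,48),zs((492,322))),("scene",(-6,80,160),zs((438,197)))]
    for cam in("scene","top"):
        for z in(None,.010):
            g,r=fitc([o for o in og if o[0]==cam],z=z);print("gate",cam,z,(g*1000).round(1),np.degrees(g[3]).round(2),np.abs(r).max().round(2))
    bt=lambda p:unz(p,204,188,800/28)
    # pins seen in scene
    S2=lambda p:unz(p,404,128,400/36)   # o6 halved: 800/36/2
    ob=[("scene",(0,95,165),S2((185,93))),("scene",(0,95,147),S2((181,152))),("scene",(0,95,70),S2((125,375))),("scene",(0,95,52),S2((120,430)))]
    # bracket corners, top view
    ot=[("top",(-11,106,147),bt((250,495))),("top",(-11,84,52),bt((615,510))),("top",(-11,106,52),bt((420,570)))]
    for yw in(17.7,18.7,19.7):
        b,r=fitc(ob,z=0.,yaw=np.radians(yw));print("pin scene",yw,(W(b,[0,.095,0])*1000).round(1),r.round(2).tolist())
        b,r=fitc(ot,z=0.,yaw=np.radians(yw));print("pin top",yw,(W(b,[0,.095,0])*1000).round(1),r.round(2).tolist())
E
python3 d.py
```

```text
gate scene None [ 493.8 -216.4    6.5  301.6] 17.28 0.44
gate scene 0.01 [ 496.2 -217.4   10.   303.1] 17.36 0.58
gate top None [ 492.2 -216.5   12.5  296. ] 16.96 0.06
gate top 0.01 [ 492.4 -216.9   10.   296. ] 16.96 0.08
pin scene 17.7 [[533.1 319.6   0. ]] [[0.52, 0.17], [-0.26, -0.1], [0.14, 0.19], [-0.43, -0.27]]
pin top 17.7 [[530.6 319.9   0. ]] [[-0.17, -0.11], [0.06, 0.13], [0.12, -0.01]]
pin scene 18.7 [[533.1 319.6   0. ]] [[0.52, 0.17], [-0.26, -0.1], [0.14, 0.19], [-0.43, -0.27]]
pin top 18.7 [[530.6 320.1   0. ]] [[-0.16, -0.07], [0.04, 0.05], [0.13, 0.03]]
pin scene 19.7 [[533.1 319.6   0. ]] [[0.52, 0.17], [-0.26, -0.1], [0.14, 0.19], [-0.43, -0.27]]
pin top 19.7 [[530.6 320.3   0. ]] [[-0.15, -0.03], [0.01, -0.03], [0.14, 0.06]]
```

```bash
python3 -c "
from m import *
rows((.4657,.1979,.36,18.7),(.517,.2153,.36,18.7))
"
```

```text
t 6.42 q [-40.  23.  18. 111.  -9.  48.   2.] pos [472.  185.3 361.3] [ 1.800e+02 -5.000e-02  1.855e+01] F [-0.1 -0.3 -2.9] gap 10.9
   -1.9 -14.0 1.3 turn z -0.15
   52.2 -14.2 1.3 turn z -0.15
```

step_arm(
  commands=[0,-14,1,0,0,-0.1,5,0,-14,1,0,0,-0.1,5,20,-14,1,0,0,-0.1,5,40,-14,1,0,0,-0.1,5,52,-14,1,0,0,-0.1,5,52,-14,1,0,0,-0.1,5,52,-14,1,0,0,-0.1,5,52,-14,1,0,0,-0.1,5],
)

```text
time_s: 7.08
tool_pos: [0.5159, 0.2154, 0.3597]
ee_rot: [180.0, 0.1, 18.7]
ft_force: [-0.4, 0.2, -2.3]
finger_gap: 0.131
```

```bash
python3 -c "
from m import *
rows((.5604,.2300,.36,18.7))
for c in ('scene','top'): cv2.imwrite(f'pics/{c}5.png',viewer.get_image(c)[:,:,::-1])
S=cv2.imread('pics/scene5.png');T=cv2.imread('pics/top5.png')
cv2.imwrite('pics/s5.png',zoom(S,370,110,100,75));cv2.imwrite('pics/t5.png',zoom(T,190,140,160,120))
"
```

```text
t 7.08 q [-39.  27.  18. 104. -10.  51.   2.] pos [515.9 215.4 359.7] [1.7999e+02 5.0000e-02 1.8720e+01] F [-0.4  0.2 -2.3] gap 11.2
   46.9 0.4 -0.3 turn z 0.02
```

View pics/s5.png

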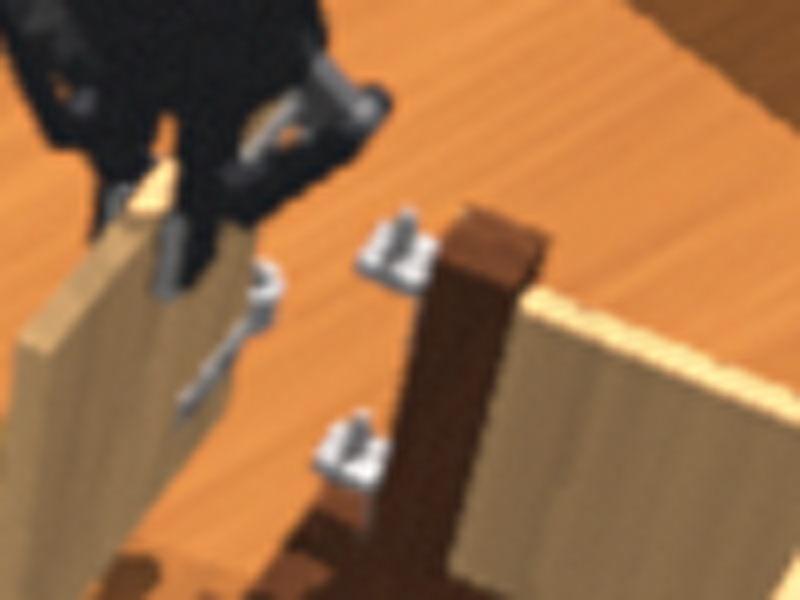

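View pics/t5.png

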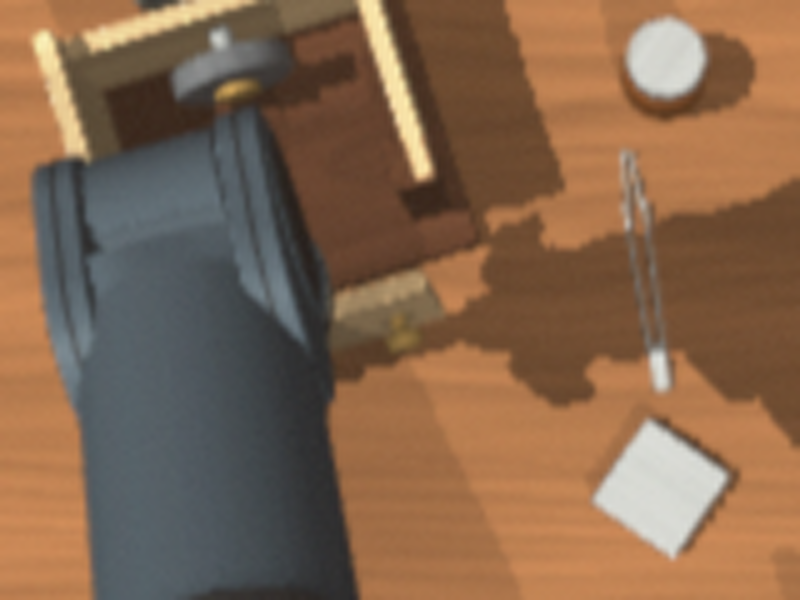

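```bash
cat > e.py <<'E'
from h import *
import sys
n=sys.argv[1];x,y,z,yw=map(float,sys.argv[2:6]);bx=list(map(int,sys.argv[6:10]))
S=cv2.imread(f"pics/scene{n}.png")
g=[x+.0035,y-.0006,z-.298,np.radians(yw)]
draw("scene",S,g,GATE,*bx,f"pics/og{n}.png")
E
python3 e.py 5 .5159 .2154 .3597 18.72 360 120 100 75
```

```text
(no output)
```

View pics/og5.png

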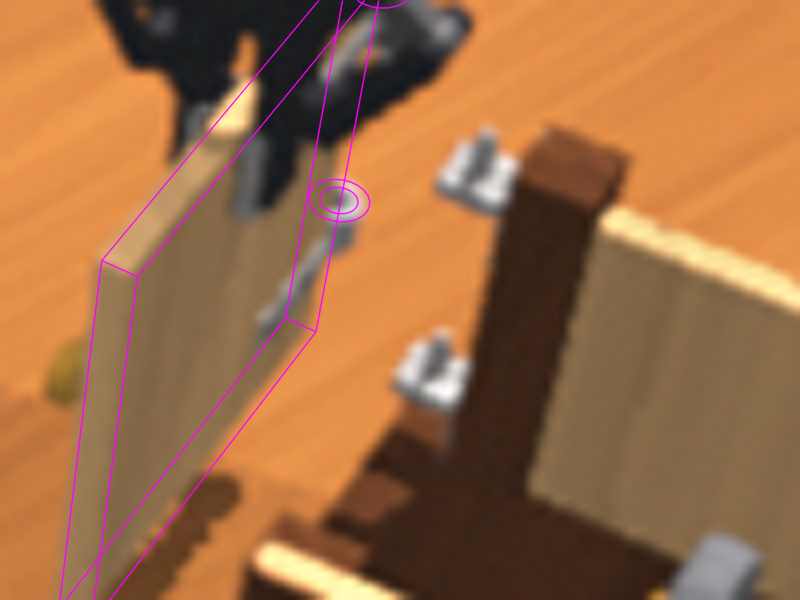

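step_arm(
  commands=[10,0,0,0,0,0,5,20,0,0,0,0,0,5,30,0,0,0,0,0,5,38,0,0,0,0,0,5,44,0,0,0,0,0,5,47,0,0,0,0,0,5,47,0,0,0,0,0,5,47,0,0,0,0,0,5],
)

```text
time_s: 7.85
tool_pos: [0.5606, 0.2311, 0.3596]
ee_rot: [180.0, 0.0, 18.8]
ft_force: [-0.4, 0.0, -2.4]
finger_gap: 0.128
```

```bash
python3 -c "
from m import *
rows((.5604,.2300,.36,18.7))
for c in ('scene','top'): cv2.imwrite(f'pics/{c}6.png',viewer.get_image(c)[:,:,::-1])
S=cv2.imread('pics/scene6.png');T=cv2.imread('pics/top6.png')
cv2.imwrite('pics/s6.png',zoom(S,390,120,80,60));
"
python3 e.py 6 .5604 .2300 .36 18.7 390 120 80 60
```

```text
t 7.85 q [-38.  31.  17.  97. -11.  54.   2.] pos [560.6 231.1 359.6] [1.800e+02 3.000e-02 1.876e+01] F [-0.4  0.  -2.4] gap 11.0
   -0.6 1.0 -0.4 turn z 0.06
```

View pics/s6.png

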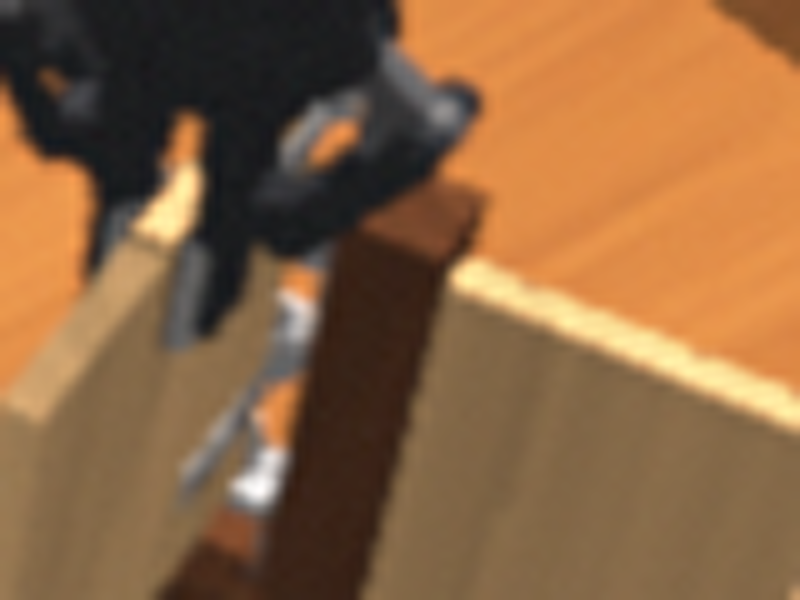

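View pics/og6.png

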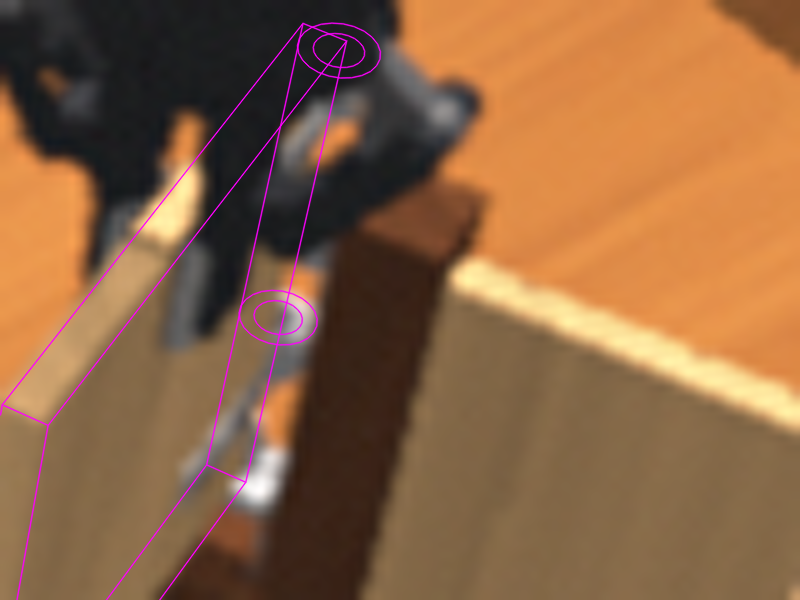

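step_arm(
  commands=[-0.5,0.5,4,0,0,0,5,-0.5,0.5,8,0,0,0,5,-0.5,0.5,12,0,0,0,5,-0.5,0.5,15,0,0,0,5,-0.5,0.5,17,0,0,0,5,-0.5,0.5,19,0,0,0,5,-0.5,0.5,20,0,0,0,5,-0.5,0.5,20,0,0,0,5],
)

```text
time_s: 8.62
tool_pos: [0.5605, 0.2306, 0.3394]
ee_rot: [180.0, 0.0, 18.8]
ft_force: [-1.0, 0.4, -1.2]
finger_gap: 0.131
```

```bash
python3 -c "
from m import *
rows((.5604,.2300,.32,18.7))
for c in ('scene',): cv2.imwrite(f'pics/{c}7.png',viewer.get_image(c)[:,:,::-1])
S=cv2.imread('pics/scene7.png')
cv2.imwrite('pics/s7.png',zoom(S,390,120,80,60));
"
```

```text
t 8.62 q [-37.  32.  17.  99. -11.  51.   3.] pos [560.5 230.6 339.4] [1.7999e+02 2.0000e-02 1.8760e+01] F [-1.   0.4 -1.2] gap 11.2
   -0.3 0.5 19.4 turn z 0.06
```

View pics/s7.png

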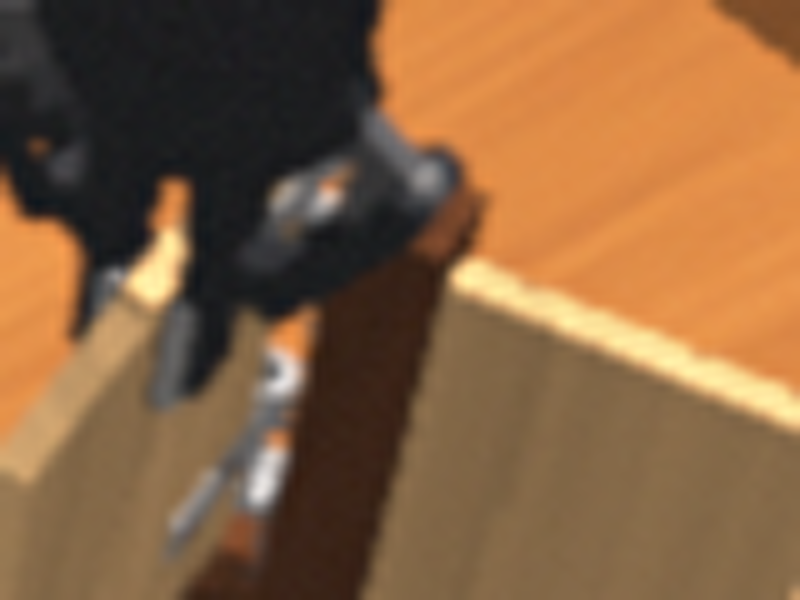

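step_arm(
  commands=[0,0.4,1.5,0,0,0,5,0,0.4,3,0,0,0,5,0,0.4,4.5,0,0,0,5,0,0.4,6,0,0,0,5,0,0.4,7,0,0,0,5,0,0.4,8,0,0,0,5],
)

```text
time_s: 9.17
tool_pos: [0.5607, 0.2303, 0.3315]
ee_rot: [180.0, 0.0, 18.8]
ft_force: [0.2, 0.8, -2.1]
finger_gap: 0.129
```

step_arm(
  commands=[0,0,1.5,0,0,0,5,0,0,3,0,0,0,5,0,0,4.5,0,0,0,5,0,0,6,0,0,0,5,0,0,7,0,0,0,5,0,0,8,0,0,0,5,0,0,9,0,0,0,5],
)

```text
time_s: 9.75
tool_pos: [0.5607, 0.2302, 0.3226]
ee_rot: [180.0, -0.0, 18.8]
ft_force: [0.3, -0.4, -2.4]
finger_gap: 0.128
```

Now the last millimetres until the weight comes off.

step_arm(
  commands=[0,0,0.5,0,0,0,5,0,0,1,0,0,0,5,0,0,1.5,0,0,0,5,0,0,2,0,0,0,5,0,0,2,0,0,0,5],
)

```text
time_s: 10.17
tool_pos: [0.5607, 0.2302, 0.3206]
ee_rot: [-180.0, 0.0, 18.8]
ft_force: [0.2, 0.1, -2.4]
finger_gap: 0.133
```

step_arm(
  commands=[0,0,0.5,0,0,0,5,0,0,1,0,0,0,5,0,0,1,0,0,0,5],
)

```text
time_s: 10.42
tool_pos: [0.5608, 0.2302, 0.3199]
ee_rot: [-180.0, -0.0, 18.8]
ft_force: [0.5, -0.6, -0.3]
finger_gap: 0.132
```

step_arm(
  commands=[0,0,0.3,0,0,0,5,0,0,0.6,0,0,0,5,0,0,0.6,0,0,0,5],
)

```text
time_s: 10.67
tool_pos: [0.5608, 0.2301, 0.3196]
ee_rot: [-180.0, -0.0, 18.8]
ft_force: [-0.9, -1.6, 4.2]
finger_gap: 0.129
```

```bash
python3 -c "
from m import *
rows((.5604,.2300,.32,18.7))
for c in ('scene',): cv2.imwrite(f'pics/{c}8.png',viewer.get_image(c)[:,:,::-1])
S=cv2.imread('pics/scene8.png')
cv2.imwrite('pics/s8.png',zoom(S,380,120,80,60));
"
```

```text
t 10.67 q [-37.  33.  16. 100. -12.  49.   3.] pos [560.8 230.1 319.6] [-1.7999e+02 -4.0000e-02  1.8750e+01] F [-0.9 -1.6  4.2] gap 11.0
   -0.5 -0.0 -0.4 turn z 0.05
```

View pics/s8.png

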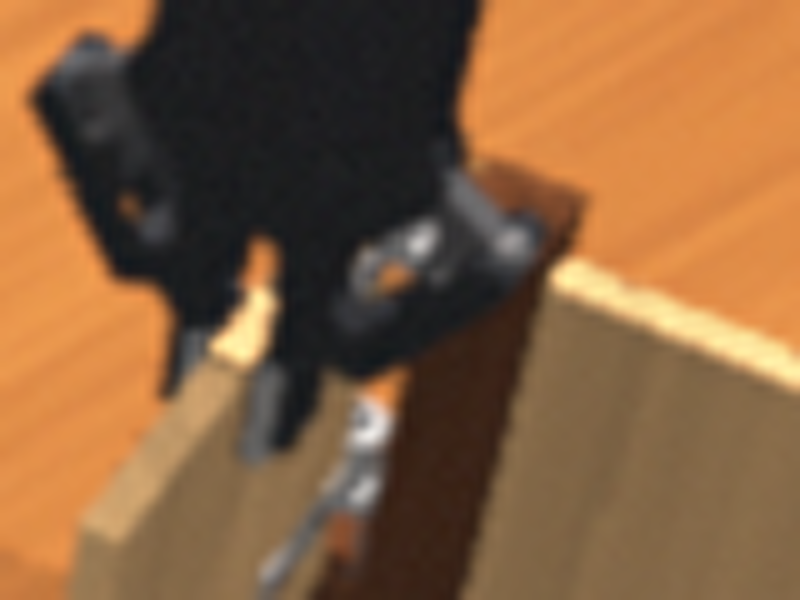

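step_arm(
  commands=[0,0,0,0,0,0,14,0,0,0,0,0,0,18,0,0,0,0,0,0,25,0,0,0,0,0,0,35,0,0,0,0,0,0,45,0,0,0,0,0,0,50,0,0,0,0,0,0,50,0,0,0,0,0,0,50],
)

```text
time_s: 11.38
tool_pos: [0.5607, 0.2302, 0.3191]
ee_rot: [180.0, 0.0, 18.8]
ft_force: [-0.0, 0.0, 0.2]
finger_gap: 0.585
```

step_arm(
  commands=[0,0,-10,0,0,0,50,0,0,-25,0,0,0,50,0,0,-45,0,0,0,50,0,0,-70,0,0,0,50,0,0,-100,0,0,0,50,0,0,-120,0,0,0,50,0,0,-120,0,0,0,50,0,0,-120,0,0,0,50],
)

```text
time_s: 12.05
tool_pos: [0.5608, 0.2301, 0.4409]
ee_rot: [-180.0, -0.2, 18.8]
ft_force: [-0.4, 0.9, -1.0]
finger_gap: 0.585
```

step_arm(
  commands=[-30,30,0,0,0,0,50,-60,60,0,0,0,0,50,-90,90,0,0,0,0,50,-90,120,0,0,0,0,50,-90,150,0,0,0,0,50,-90,180,0,0,0,0,50,-90,210,0,0,0,0,50,-90,240,0,0,0,0,50],
)

```text
time_s: 12.72
tool_pos: [0.5525, -0.0273, 0.4384]
ee_rot: [-180.0, 0.1, 18.8]
ft_force: [0.1, 0.4, -0.1]
finger_gap: 0.588
```

step_arm(
  commands=[0,40,0,0,0,0,50,0,80,0,0,0,0,50,0,80,0,0,0,0,50,0,80,0,0,0,0,50,0,80,0,0,0,0,50],
)

```text
time_s: 13.13
tool_pos: [0.5782, -0.1016, 0.4381]
ee_rot: [-179.9, 0.1, 18.7]
ft_force: [-0.2, 0.1, 0.1]
finger_gap: 0.59
```

```bash
python3 -c "
from m import *
rows((.5604,.2300,.32,18.7))
for c in ('scene','top'): cv2.imwrite(f'pics/{c}9.png',viewer.get_image(c)[:,:,::-1])
S=cv2.imread('pics/scene9.png');T=cv2.imread('pics/top9.png')
G=[.5608+.0035,.2301-.0006,.022,np.radians(18.75)]
draw('scene',S,G,[],360,120,120,90,'pics/s9.png');draw('scene',S,G,GATE,360,120,120,90,'pics/s9o.png')
draw('top',T,[.5608,.2301,.022,np.radians(18.75)],[],180,120,120,90,'pics/t9.png')
"
```

```text
t 13.13 q [ -9.  25.  22.  94. -10.  63.  35.] pos [ 578.2 -101.6  438.1] [-1.7993e+02  1.0000e-01  1.8720e+01] F [-0.2  0.1  0.1] gap 50.4
   89.6 -319.7 118.1 turn z 0.02
```

View pics/s9.png

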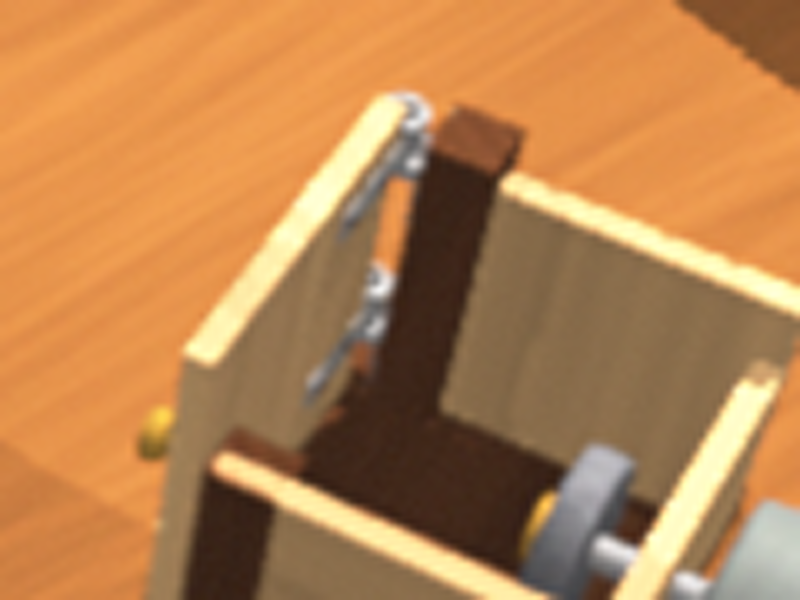

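View pics/s9o.png

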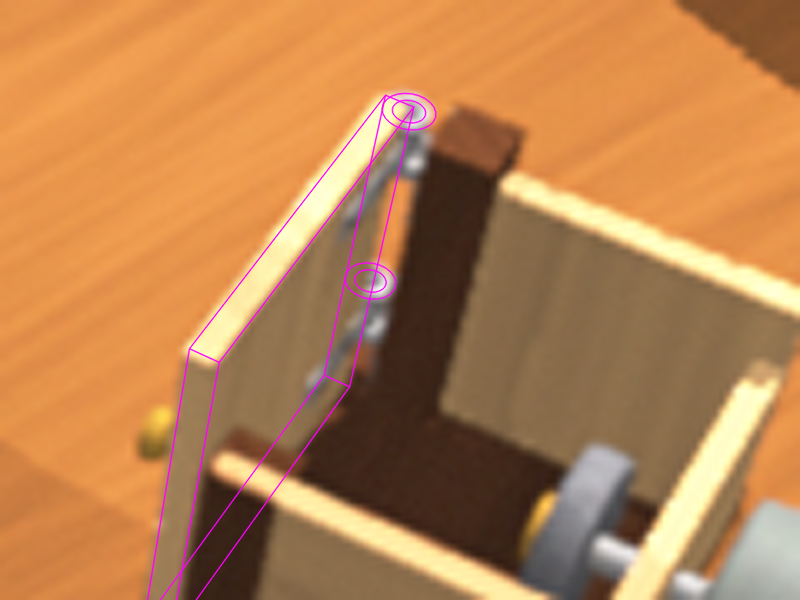

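View pics/t9.png

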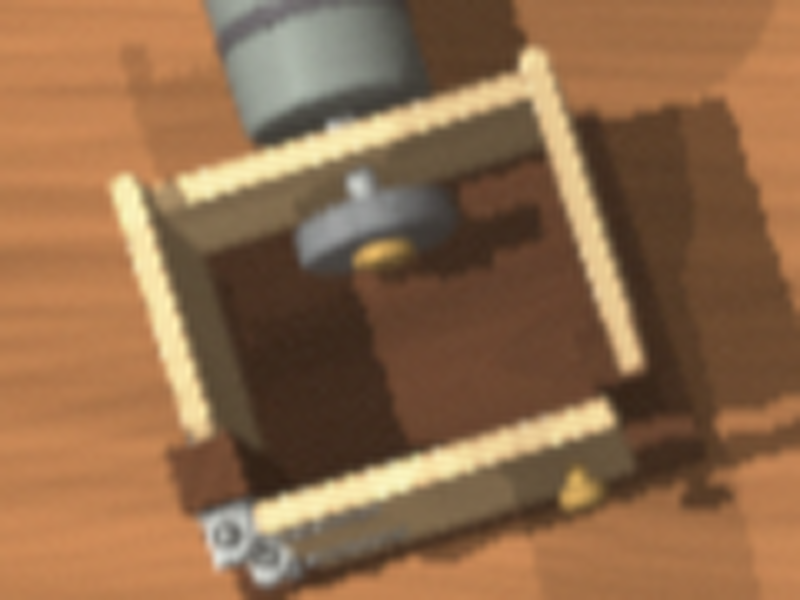

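View pics/scene9.png

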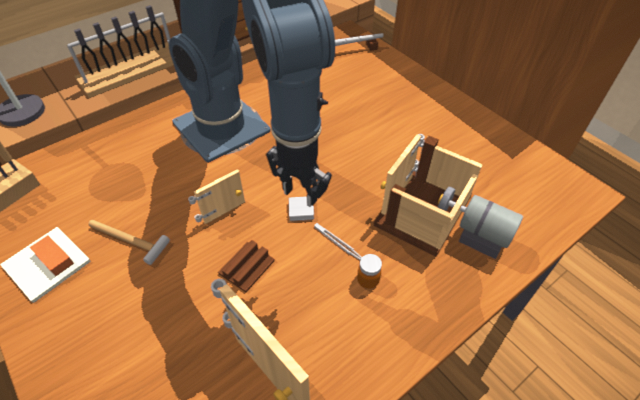

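```bash
python3 -c "
from d import *
t=lambda p:unz(p,180,120,800/120);s=lambda p:unz(p,360,120,800/120)
o=[('top',(0,80,160),t((256,518))),('top',(0,-80,160),t((610,412))),('top',(0,95,143),t((231,535))),('top',(0,95,48),t((269,558))),
('scene',(-6,-80,160),s((185,350))),('scene',(6,-80,160),s((216,366))),('scene',(-6,80,160),s((383,96))),('scene',(0,95,143),s((408,108))),('scene',(0,95,48),s((376,282)))]
for c in [('top',),('scene',),('top','scene')]:
  g,r=fitc([q for q in o if q[0] in c],p0=(.56,.23,.022,.33));print(c,(g*1000).round(1),np.degrees(g[3]).round(2),np.abs(r).max().round(2))
print(get_obs()['ft_force'],get_obs()['time_s'])
"
```

```text
('top',) [560.4 228.7  19.3 325.6] 18.66 0.4
('scene',) [572.2 218.8  34.2 323.8] 18.55 0.8
('top', 'scene') [561.9 230.3  18.9 325. ] 18.62 1.43
[ 0.14838628  0.25481913 -0.35938101] 13.2333
```

```bash
python3 -c "
from plant import job;print(job.hand_in())"
```

```text
the job is handed in; nothing more can be done
None
```

I lifted the middle-sized gate out of the stand and carried it level to the front of the box. I lowered it slowly onto both pins, released it and backed the arm away. I handed in at about 13 s of the 51 s allowed.

**Last checks that agreed**
- **Seating:** the gate's weight came off the wrist with the tool at 319.6 mm, against 320 mm expected for a seated gate. Wrist force readings stayed at about 6 N or less throughout. Both pictures show both knuckles on their pins.
- **Closed position:** the gate's yaw measured about 18.6°, against about 18.7° for the box.
- **Bystanders:** the jar, steel block and tweezers look undisturbed in the final picture. The gripper is clear of the box.

**Checks that disagreed**
- **Height from both cameras:** the final fit put the gate's underside at 19 mm instead of 22 mm. The same fit read about 3 mm low at the start too, so I put this down to camera bias.
- **Scene camera alone:** its final fit was poor, placing the gate about 12 mm off in x and in height. I relied on the top camera, the arm's own position and the force reading instead.
- **Views during insertion:** the arm blocked the top camera and the gripper hid the upper knuckle. The insertion relied on earlier measurements, arm position, force and partial views of the lower knuckle.

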